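Set the proud dowel of a mould-frame rail in the spring-return dowel press

ROBOT

A 7-joint arm with a two-finger parallel gripper is mounted at the origin on a cart in front of the work surface, level with it; the furniture and walls round the work are solid. World frame = base frame: x ahead of the robot, y to its left, z up, the work surface at z = 0. Lengths are in m, angles in rad, forces in N, time in s.
With the tool pointing down it reaches from about 0.425 to 0.95 m from the base axis. Payload 16.7 kg.
Tool frame: the origin (TCP) lies midway between the tips of the shut fingers; the grasp point (between the pads) lies 19 mm behind it; z points along the fingers, y is the line along which they close (so a half turn about z gives the same grasp; the last joint's range is limited). The gripper opens to 94 mm and grips with 3 to 60 N. Pads are 16 mm wide; open, the fingers measure 119 mm over their backs; the gripper's body (75 mm by 177 mm) begins 78 mm behind the grasp point.
Start: joints at [-1.25, 0.426, 0.074, 1.606, -0.034, 1.111, -0.067], TCP at [0.306, 0.602, 0.205] pointing down, gripper open.
Joint ranges: [-2.85, 2.85], [-0.5, 2.14], [-1.23, 1.37], [0.21, 2.46], [-1.02, 4.16], [0.16, 2.05], [-2.73, 2.73]. Speed limits (rad/s): [1.89, 1.89, 2.39, 2.39, 3.01, 3.01, 3.01].

INTERFACE

Orientations are given as [roll, pitch, yaw] about the fixed x, y, z axes, in that order (R = Rz(yaw) Ry(pitch) Rx(roll)).
In Python, from station import robot gives the robot as it stands.
- The arm moves only by the shell command python3 -m crank 'ROWS' [FORCE]. ROWS is JSON, a list that holds one entry, the list of rows, each a list of 7 numbers: the shift along the tool's x, y, z scaled (see below), then the turn, a rotation vector about the tool's x, y, z scaled (see below), then the gripper command: -1 is fully open, 1 is shut, values between are in proportion. A call has 1 to 12 rows; each row shifts and turns the commanded pose from where the row before left it, along the tool's axes as they then stand; what a row does not reach is not made up. The controller multiplies each number of a shift by 40 mm and each number of a turn by 6 degrees. A row lasts 1/8 s, in which the tool goes at most 62.5 mm and 10.7 degrees, less where a joint would pass 70% of its speed; a pose out of reach is approached as far as the arm can. A call with a number of a shift or a turn outside -1 to 1 is refused whole. A call with a gripper value outside its range is refused whole. The fingers move at their own pace and stop on an object; FORCE is the grip in N (left out, the last holds). Time passes only in rows, so rows that do not move let the fingers close. It gives the time, the measured TCP pose, the force, the opening and the grip force at its end, in the units of the state.
- robot.sense(): the state, without advancing time (a new reading comes with each control period).
- robot.camera(name): name is "side" or "top" or "wrist"; returns (picture, depth): 480x640x3 uint8, blue, green, red; 480x640 float32, m along the optical axis (not along the pixel's ray), 0 where there is no reading.
- robot.get_calibration(name): a dict with "vertical_fov" (degrees; the focal length in pixels is half the picture's height over the tangent of half this angle, whatever the lens; pixels are square), "cx", "cy" (the principal point, pixels), "D" ([k1, k2, p1, p2, k3] as OpenCV has them; the pictures are not rectified), "world_from_camera" (4x4, takes a point from camera to world coordinates). Camera axes: x right, y down, z forward; pixel columns grow to the right and rows downward; lengths in m; the calibration is good to about 2 mm. A picture is of the moment at which its call begins: read the wrist's pose just before it. get_calibration takes no time and is no camera call; for the wrist camera it gives the pose at the moment of the call.
- robot.job_done(): hands the job in; it is judged then, once.
Trained networks look in the newest picture that a camera, given by its name, has taken for a name from the list of things; names that differ only in an ending like _2 or _b are one class to them, and where a whole thing is asked for, a point or a joint stands for the part that bears it (a point fixed in the world has none). Each returns a list of dicts, best first, with "score" (0 to 1); they miss things now and then, are a little off and sometimes report something else, mostly with a low value. They report only what shows in the picture. A call takes as long as a camera call. They do not tell look-alikes from the thing itself.
- robot.boxes_of(target, camera): "point" ([column, row] as shares, 0 to 1, of the picture: columns of its width, rows of its height, amid what is visible of it).
The state is a dict: "clock": time; "q": joint angles; "joint_vel": joint speeds; "joint_torque": joint torques, N m; "eef_pos": TCP position; "tool_rot": TCP orientation; "wrist_force": force on the tool from outside, world axes, zero at the start; "ft_torque": the same for the moment, N m; "finger_gap": finger opening in m; "grip_force": force on a finger pad.
Only numpy, scipy, OpenCV 4.12 (cv2) and the standard library are available. Lean on these libraries where they do the work, as an engineer would, in place of code of your own. Each camera call takes 0.05 s, during which the arm holds its last target. There are 200 camera calls.

TASK

One of the two wooden mould-frame rails still has a brass dowel standing too far out at one end. Slide that end of the rail into the dowel press until it is fully home against the end stop, press the palm knob down until the ram bottoms firmly on its depth stop, without forcing it, and let it come back up. Then draw the rail out and lay it flat on the bench, dowels up and clear of the press, leaving the finished rail and the other things where they are.

Things in the scene. Friction and masses are not known exactly. Their poses are not given: they have to be found in the camera images.
- press: grey cast bench press, fixed to the bench, place and yaw vary. Origin: on the ram axis at bench level; +x to its back (column), z up. Sole plate 18 mm thick, x -62 to +96 mm, 112 mm wide. Head and guide sleeve (38 mm diameter round the axis) begin 90 mm above the bench, column at x +66 mm: a rail can only be slid in from the front (-x), held by the part that stays outside
- channel_mouth (a point): front of the press's guide channel, centre line, on the sole plate: press x -60 mm, z 18 mm. Two steel fences 14 mm high along the press's x: flared mouth 60 mm wide at this point, narrowing to 40.5 mm (a rail is 38 mm wide) at press x -40 mm, straight from there to the end stop
- end_stop (a point): foot of the end stop's face, centre line: press x +22 mm, z 18 mm. A rail is home when it lies on the sole plate with its dowel end against this face; its centre is then at press x -53 mm and its dowel under the ram
- ram: sprung ram, stop flange and palm knob of the press; slides straight down, springs back. Origin at the press's while up, sinks with it. Rod 14 mm thick, its lower end 67 mm above the bench when up, 7 to 9 mm above a proud dowel. Spring: about 4 N at first, 7 to 9 N at the stop; driving the dowel adds about 6 N; on the stop the force rises steeply: 3 to 15 N more is right, never harder
- knob_top (a point): centre of the top of the black palm knob (mushroom, 47 mm diameter), 203 mm above the bench when up; push it straight down with shut fingers. The depth stop is the knurled brass nut with a thin rubber washer (10 N/mm) below it, set by hand, different each time: the ram meets it after 13 to 21 mm of stroke; this is not told and must be felt
- rail: the rail to work on: wooden bar 150 x 38 x 24 mm (x, y, z), 0.1 to 0.2 kg, lying flat left or right of the press. Origin: centre of its underside; x along its length. At x +53 mm the 10 mm brass dowel that stands 16 to 18 mm proud of the top; at x -53 mm a like dowel already set, 6 mm proud. Grasp across the 38 mm width about 38 mm from the centre towards the set dowel (-x)
- dowel_tip (a point): top of the dowel to be driven; 40 to 42 mm above the rail's underside at the start, 28 to 36 mm when driven to the stop
- rail_done: the finished rail, same size, both dowels 6 mm proud; stays where it is
- pin_tin: small grey-blue round tin, 57 mm diameter, 72 mm high; stays where it is
- tape_roll: roll of masking tape lying flat, 105 mm diameter, 25 mm high; stays where it is
- cup: small pink-stained cup, 79 mm diameter, 63 mm high, to the right; stays where it is
Not all that is in view belongs to the job. Leave any purple look-alike of the rail alone.

How it is judged:
By the outcome, as a careful person would: the job done as asked, in the order asked, and still so for the second after the job is handed in, with the robot touching nothing.
It also fails if it takes over 66 s, if anything falls off the work surface, if the arm or the gripper's body presses on something with over 40 N, if the wrist force passes 120 N, or if a joint passes its speed limit or range.

## Working session

There is one attempt and no reset: what is moved stays moved. The work goes in short steps, Python scripts to look and compute and a shell command to move; the robot and the scene stay as the last step left them, time stands still between calls to the robot, and variables do not carry over. Pictures are saved under pics/ and viewed, at most 10 in all, crops included, and the job is handed in when it is done.

```bash
mkdir -p pics; ls; cat > h.py <<'E'
import numpy as np, cv2, json
from station import robot
def K(c):
    f=240/np.tan(np.radians(c["vertical_fov"])/2)
    return np.array([[f,0,c["cx"]],[0,f,c["cy"]],[0,0,1.]])
def cam(n,save=None):
    c=robot.get_calibration(n); im,d=robot.camera(n)
    if save: cv2.imwrite('pics/'+save,im)
    return c,im,d
def rays(c,uv):
    p=cv2.undistortPoints(np.array(uv,float).reshape(-1,1,2),K(c),np.array(c["D"],float))[:,0]
    return np.c_[p,np.ones(len(p))]
def pts(c,d,uv):
    uv=np.array(uv,float).reshape(-1,2); i=np.round(uv).astype(int)
    z=d[i[:,1].clip(0,479),i[:,0].clip(0,639)]
    T=np.array(c["world_from_camera"]); return (rays(c,uv)*z[:,None])@T[:3,:3].T+T[:3,3]
def onplane(c,uv,z):
    T=np.array(c["world_from_camera"]); r=rays(c,uv)@T[:3,:3].T
    return T[:3,3]+r*((z-T[2,3])/r[:,2])[:,None]
def cloud(c,d):
    v,u=np.mgrid[0:480,0:640]; return pts(c,d,np.c_[u.ravel(),v.ravel()]).reshape(480,640,3)
E
python3 - <<'E'
from h import *
for n in("top","side"):
    c,im,d=cam(n,n+'0.png'); np.savez(n+'0.npz',d=d,im=im)
    for t in("press","knob_top","channel_mouth","rail","dowel_tip","rail_done","pin_tin","tape_roll","cup"):
        for o in robot.boxes_of(t,n)[:3]:
            uv=np.array(o["point"])*[640,480]; print(n,t,round(o["score"],2),uv.round(),pts(c,d,uv).round(3))
print(robot.sense())
E
```

```text
pics
top press 0.9 [292. 227.] [[0.627 0.023 0.149]]
top knob_top 0.57 [290. 217.] [[0.644 0.024 0.199]]
top channel_mouth 0.83 [295. 228.] [[0.629 0.015 0.113]]
top rail 0.93 [200. 266.] [[0.534 0.299 0.025]]
top rail 0.88 [348. 276.] [[ 0.503 -0.138  0.028]]
top rail 0.42 [293. 223.] [[0.627 0.018 0.195]]
top rail_done 0.96 [406. 282.] [[ 0.488 -0.309  0.022]]
top pin_tin 0.97 [227. 212.] [[0.688 0.218 0.07 ]]
top tape_roll 0.73 [288. 216.] [[0.643 0.029 0.202]]
top tape_roll 0.57 [396. 203.] [[ 0.737 -0.289 -0.004]]
top cup 0.68 [450. 242.] [[ 0.61  -0.448  0.008]]
{'clock': 1.0, 'q': array([-1.24948505,  0.42607543,  0.07389396,  1.60598363, -0.03408641,
        1.11081309, -0.06710842]), 'joint_vel': array([ 0.00028749, -0.00021152, -0.00137177, -0.00062613,  0.0003902 ,
       -0.00017462, -0.00038027]), 'joint_torque': array([ 6.70752934e-05, -9.35556221e+01,  3.66320170e+00, -4.54536152e+01,
       -4.89491026e-02,  1.33297677e-02,  1.34350216e-05]), 'eef_pos': array([0.30618846, 0.60152481, 0.20549024]), 'tool_rot': array([-3.14156986e+00, -2.31574338e-05,  2.67072716e+00]), 'wrist_force': array([0.39714867, 0.15781527, 0.08374675]), 'ft_torque': array([-0.01447603,  0.00644887, -0.04673236]), 'grip_force': 0.0, 'finger_gap': 0.09368937311055332}
```

```bash
python3 -c "
import cv2,numpy as np
cv2.imwrite('pics/a.png',np.vstack([cv2.imread('pics/top0.png'),]))"
```

```text
(no output)
```

View pics/top0.png

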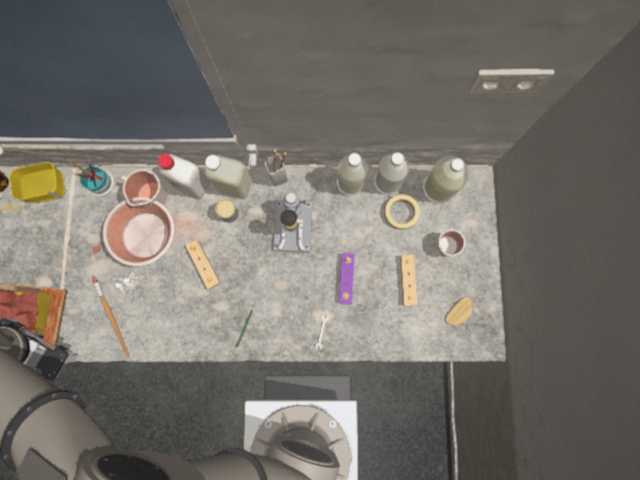

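View pics/side0.png

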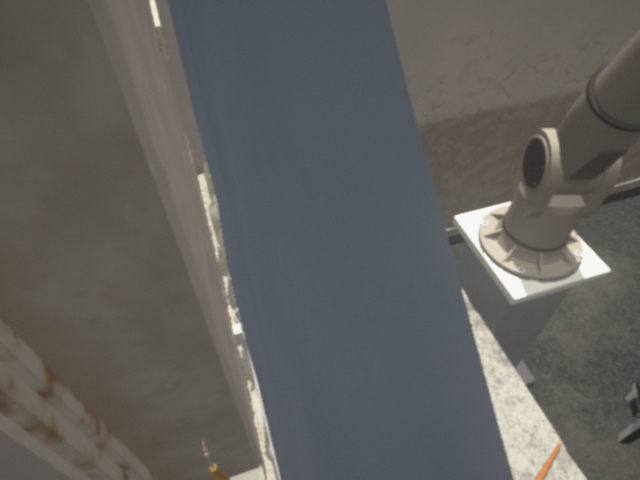

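The top view shows tan rails at (202,265) and (409,280), the purple look-alike at (347,278) and the press at (292,227). The side camera is blocked by a blue panel. Next, one close crop to choose between the tan rails.

```bash
python3 - <<'E'
from h import *
z=np.load('top0.npz'); im,d=z['im'],z['d']; c=robot.get_calibration("top"); P=cloud(c,d)
cr=lambda x,y,w=60,h=60:cv2.resize(im[y-h//2:y+h//2,x-w//2:x+w//2],(390,390),interpolation=cv2.INTER_CUBIC)
cv2.imwrite('pics/c.png',np.hstack([cr(202,265),cr(409,280)]))
for n,x,y in(("L",202,265),("R",409,280)):
    w=P[y-32:y+32,x-25:x+25].reshape(-1,3); b=im[y-32:y+32,x-25:x+25].reshape(-1,3).astype(int)
    hi=w[w[:,2]>0.012]; print(n,len(hi),hi.mean(0).round(4),cv2.minAreaRect((hi[:,:2]*1000).astype(np.float32)))
    t=w[w[:,2]>0.028]; print(t[np.argsort(-t[:,2])][:14].round(4).tolist())
q=P[190:260,265:320].reshape(-1,3)
for lo,hi in((.01,.026),(.026,.05),(.085,.15),(.19,.215)):
    s=q[(q[:,2]>lo)&(q[:,2]<hi)]; print(lo,len(s),s.mean(0).round(4),cv2.minAreaRect((s[:,:2]*1000).astype(np.float32)))
print(np.array(c["world_from_camera"]).round(3))
E
```

```text
L 682 [0.5362 0.2893 0.0472] ((442.0379638671875, 161.61624145507812), (482.7738037109375, 94.89813232421875), 53.688720703125)
[[0.3373, -0.061, 1.4919], [0.3373, -0.061, 1.4919], [0.3373, -0.061, 1.4919], [0.3373, -0.061, 1.4919], [0.3373, -0.061, 1.4919], [0.3373, -0.061, 1.4919], [0.3373, -0.061, 1.4919], [0.3373, -0.061, 1.4919], [0.3373, -0.061, 1.4919], [0.3373, -0.061, 1.4919], [0.3373, -0.061, 1.4919], [0.5853, 0.3198, 0.0403], [0.5854, 0.3169, 0.0399], [0.5884, 0.323, 0.0398]]
R 701 [ 0.4888 -0.3094  0.0612] ((413.911865234375, -234.50953674316406), (133.3777313232422, 355.10498046875), 44.400569915771484)
[[0.3373, -0.061, 1.4919], [0.3373, -0.061, 1.4919], [0.3373, -0.061, 1.4919], [0.3373, -0.061, 1.4919], [0.3373, -0.061, 1.4919], [0.3373, -0.061, 1.4919], [0.3373, -0.061, 1.4919], [0.3373, -0.061, 1.4919], [0.3373, -0.061, 1.4919], [0.3373, -0.061, 1.4919], [0.3373, -0.061, 1.4919], [0.3373, -0.061, 1.4919], [0.3373, -0.061, 1.4919], [0.3373, -0.061, 1.4919]]
0.01 1172 [0.6465 0.0274 0.0175] ((659.0294189453125, 29.29494857788086), (112.79427337646484, 159.4727783203125), 88.36705017089844)
0.026 231 [0.638  0.0238 0.0318] ((651.1083984375, 25.606828689575195), (98.11383819580078, 139.25270080566406), 85.43323516845703)
0.085 277 [0.6832 0.0228 0.129 ] ((676.9788208007812, 29.25472068786621), (61.706321716308594, 104.17790985107422), 69.94197082519531)
0.19 226 [0.6404 0.0295 0.1998] ((640.9659423828125, 30.034866333007812), (43.20829391479492, 43.867225646972656), 89.6605453491211)
[[ 1.000e-03 -9.810e-01  1.920e-01  3.370e-01]
 [-1.000e+00 -2.000e-03 -3.000e-03 -6.100e-02]
 [ 3.000e-03 -1.920e-01 -9.810e-01  1.492e+00]
 [ 0.000e+00  0.000e+00  0.000e+00  1.000e+00]]
```

View pics/c.png

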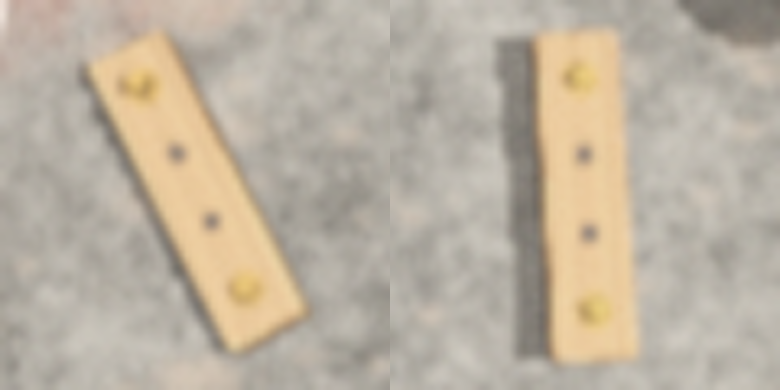

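The left rail is the one to work on: its far dowel at crop (138,85), top-view px ~(193,249), reads z = 0.040, which fits the stated 40–42 mm. The right rail is the finished one and the purple one is a decoy.

```bash
cat >> h.py <<'E'
from scipy.spatial.transform import Rotation as Ro
def go(x,y,z,yawdeg,s=None):
    "print turn (units about tool z) then shift (units, in tool axes after the turn)"
    s=s or robot.sense(); p=np.array(s["eef_pos"]); R0=Ro.from_euler('xyz',s["tool_rot"]); R1=Ro.from_euler('xyz',[np.pi,0,np.radians(yawdeg)])
    rv=np.degrees((R0.inv()*R1).as_rotvec())/6; sh=R1.inv().apply(np.array([x,y,z])-p)/0.04
    print('turn units',rv.round(2),'shift units',sh.round(2))
E
python3 - <<'E'
from h import *
z=np.load('top0.npz'); im,d=z['im'],z['d']; c=robot.get_calibration("top"); P=cloud(c,d)
for n,x,y in(("L",202,265),("R",409,280),("P",347,278)):
    w=P[y-32:y+32,x-20:x+20].reshape(-1,3); w=w[(d[y-32:y+32,x-20:x+20].ravel()>0)]
    s=w[(w[:,2]>.019)&(w[:,2]<.029)]; m=np.median(s,0); s=s[np.linalg.norm(s[:,:2]-m[:2],axis=1)<.09]
    print(n,len(s),s.mean(0).round(4),cv2.minAreaRect((s[:,:2]*1000).astype(np.float32)))
    t=w[(w[:,2]>.03)&(w[:,2]<.06)]; print(len(t),t.mean(0).round(4),t[:,2].max() if len(t) else 0)
W=np.array(robot.get_calibration("wrist")["world_from_camera"]); s=robot.sense()
R0=Ro.from_euler('xyz',s["tool_rot"]); print('cam in tool',R0.inv().apply(W[:3,3]-s["eef_pos"]).round(3),(R0.as_matrix().T@W[:3,:3]).round(2).tolist())
go(0.51,0.28,0.25,207)
E
```

```text
L 555 [0.5395 0.2957 0.0238] ((540.2141723632812, 296.12677001953125), (149.52737426757812, 38.32904052734375), 28.791606903076172)
30 [0.5505 0.3005 0.0341] 0.040263287658682145
R 559 [ 0.493  -0.3162  0.0238] ((494.0352478027344, -316.5145568847656), (148.85658264160156, 39.602787017822266), 1.685979962348938)
23 [ 0.4878 -0.3153  0.0318] 0.037148758396842396
P 561 [ 0.4971 -0.1326  0.0239] ((499.1094970703125, -133.0035400390625), (38.170291900634766, 149.81008911132812), 86.20352935791016)
18 [ 0.5277 -0.1343  0.0372] 0.04885297053011395
cam in tool [ 0.073 -0.    -0.179] [[0.0, -0.97, -0.25], [1.0, 0.0, 0.0], [-0.0, -0.25, 0.97]]
turn units [-0. -0. -9.] shift units [-0.89 -9.48 -1.11]
```

```bash
python3 -m crank '[[[0,0,0,0,0,-0.93,-1],[0,0,0,0,0,-0.93,-1],[0,0,0,0,0,-0.93,-1],[0,0,0,0,0,-0.93,-1],[0,0,0,0,0,-0.93,-1],[0,0,0,0,0,-0.93,-1],[0,0,0,0,0,-0.93,-1],[0,0,0,0,0,-0.93,-1],[0,0,0,0,0,-0.93,-1],[0,0,0,0,0,-0.93,-1]]]'
python3 -m crank '[[[-0.05,-0.95,0.1,0,0,0,-1],[-0.05,-0.95,0.1,0,0,0,-1],[-0.05,-0.95,0.1,0,0,0,-1],[-0.05,-0.95,0.1,0,0,0,-1],[-0.05,-0.95,0.1,0,0,0,-1],[-0.05,-0.95,0.1,0,0,0,-1],[-0.05,-0.95,0.1,0,0,0,-1],[-0.05,-0.95,0.1,0,0,0,-1],[-0.05,-0.95,0.1,0,0,0,-1],[-0.05,-0.95,0.1,0,0,0,-1],[0,0,0,0,0,0,-1]]]'
python3 - <<'E'
from h import *
c,im,d=cam("wrist","w1.png"); np.savez('w1.npz',d=d,im=im); P=cloud(c,d); w=P[d>0]
w=w[np.linalg.norm(w[:,:2]-[.54,.296],axis=1)<.1]
s=w[(w[:,2]>.018)&(w[:,2]<.029)]; s=s.astype(np.float32); print(len(s),s.mean(0),cv2.minAreaRect(s[:,:2]*1000))
t=w[(w[:,2]>.0275)&(w[:,2]<.06)]
for sg in(1,-1):
    q=t[((t[:,:2]-[.54,.296])@[.876,.482])*sg>.03]; print(sg,len(q),np.median(q,0).round(4),np.percentile(q[:,2],95).round(4))
s=robot.sense(); print(s['clock'],s['q'].round(2),s['eef_pos'].round(4),s['tool_rot'].round(4)); go(.5067,.2777,.004,208.8)
E
```

```text
clock: 2.25
eef_pos: [0.3062, 0.6015, 0.2055]
tool_rot: [-3.142, -0.0, -2.635]
wrist_force: [-0.4, 0.2, -0.6]
finger_gap: 0.0939
grip_force: 0.0
clock: 3.62
eef_pos: [0.5084, 0.2752, 0.1653]
tool_rot: [-3.141, -0.0, -2.643]
wrist_force: [-0.8, 0.0, -0.1]
finger_gap: 0.0943
grip_force: 0.0
4991 [0.5381189  0.29326743 0.02425655] ((542.57470703125, 295.68743896484375), (148.935546875, 37.99809265136719), 28.748201370239258)
1 120 [0.5866 0.3202 0.0396] 0.0415
-1 82 [0.4957 0.27   0.03  ] 0.0313
3.675 [-0.61  0.31  0.    1.87 -0.    0.96  1.46] [0.5074 0.2772 0.1654] [-3.1414e+00 -2.0000e-04 -2.6409e+00]
turn units [-0.   -0.   -0.02] shift units [0.01 0.02 4.04]
```

View pics/w1.png

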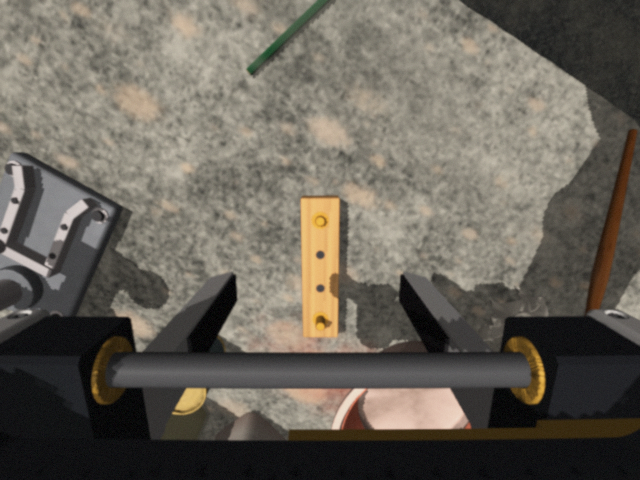

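The picture shows the rail below the fingers, with the proud dowel at (320,323) (z ≈ 0.041) and the set one at (320,221) (z ≈ 0.030), so the choice is confirmed. The press is at left, its mouth near (60,200). Descending to grip.

```bash
python3 -m crank '[[[0,0,0.8,0,0,0,-1],[0,0,0.8,0,0,0,-1],[0,0,0.8,0,0,0,-1],[0,0,0.8,0,0,0,-1],[0,0,0.6,0,0,0,-1],[0,0,0.2,0,0,0,-1],[0,0,0,0,0,0,-1],[0,0,0,0,0,0,1],[0,0,0,0,0,0,1],[0,0,0,0,0,0,1],[0,0,0,0,0,0,1]]]' 30
python3 -m crank '[[[0,0,0,0,0,0,1],[0,0,0,0,0,0,1],[0,0,0,0,0,0,1],[0,0,0,0,0,0,1]]]'
```

```text
clock: 5.05
eef_pos: [0.507, 0.2782, 0.0057]
tool_rot: [3.142, 0.0, -2.639]
wrist_force: [-0.3, -0.5, -1.0]
finger_gap: 0.0577
grip_force: 0.0
clock: 5.55
eef_pos: [0.5069, 0.2781, 0.0054]
tool_rot: [-3.141, -0.0, -2.639]
wrist_force: [0.2, -0.4, 0.4]
finger_gap: 0.0378
grip_force: 29.9
```

```bash
python3 -m crank '[[[0,0,-0.8,0,0,0,1],[0,0,-0.8,0,0,0,1],[0,0,0,0,0,0.84,1],[0,0,0,0,0,0.84,1],[0,0,0,0,0,0.85,1],[0,0,0,0,0,0.85,1],[0,0,0,0,0,0.85,1],[0,0,0,0,0,0.84,1],[0,0,0,0,0,0,1]]]'
python3 -m crank '[[[0.3,0,0,0,0,0,1],[0.3,0,0,0,0,0,1],[0.3,-0.5,0,0,0,0,1],[0.3,-0.8,0,0,0,0,1],[0,-0.8,0,0,0,0,1],[0,-0.8,0,0,0,0,1],[0,-0.8,0,0,0,0,1],[0,-0.8,0,0,0,0,1],[0,-0.8,0,0,0,0,1],[0,-0.8,0,0,0,0,1],[0,0,0,0,0,0,1],[0,0,0,0,0,0,1]]]'
python3 - <<'E'
from h import *
c,im,d=cam("wrist","w2.png"); np.savez('w2.npz',d=d,im=im,T=c["world_from_camera"]); P=cloud(c,d)
s=robot.sense(); print(s['eef_pos'].round(4),s['tool_rot'].round(4),s['finger_gap'])
for t in("channel_mouth","knob_top","end_stop"):
    for o in robot.boxes_of(t,"wrist")[:2]:
        uv=np.array(o["point"])*[640,480]; print(t,round(o["score"],2),uv.round(),pts(c,d,uv).round(3))
w=P[(d>0)]; w=w[(w[:,0]>.55)&(w[:,0]<.8)&(abs(w[:,1]-.03)<.12)]
for lo,hi in((.014,.022),(.028,.038)):
    q=w[(w[:,2]>lo)&(w[:,2]<hi)].astype(np.float32); print(lo,len(q),q[:,:2].min(0),q[:,:2].max(0))
# fence tops: y vs x
q=w[(w[:,2]>.029)&(w[:,2]<.037)]
for x in np.arange(.575,.67,.01):
    r=q[abs(q[:,0]-x)<.003][:,1]; 
    if len(r): h,e=np.histogram(r,np.arange(-.04,.1,.003)); print(round(x,3),[(round(e[i],3),int(h[i])) for i in range(len(h)) if h[i]>1])
E
```

```text
clock: 6.68
eef_pos: [0.5066, 0.2783, 0.0693]
tool_rot: [-3.141, -0.0, 3.114]
wrist_force: [0.1, -0.2, -2.3]
finger_gap: 0.0381
grip_force: 29.9
clock: 8.18
eef_pos: [0.4518, 0.0364, 0.0696]
tool_rot: [3.141, 0.0, 3.115]
wrist_force: [0.1, 0.4, -1.4]
finger_gap: 0.0378
grip_force: 29.9
[0.4519 0.0366 0.0696] [3.1413e+00 1.0000e-04 3.1151e+00] 0.037660429651615916
channel_mouth 0.9 [350. 415.] [[0.586 0.059 0.02 ]]
end_stop 0.59 [352. 411.] [[0.585 0.061 0.017]]
0.014 800 [ 0.5794663  -0.02087577] [0.6035325  0.08657198]
0.028 174 [ 0.5816829 -0.0075395] [0.5900045  0.06916704]
0.585 [(np.float64(-0.007), 18), (np.float64(-0.004), 20), (np.float64(-0.001), 27), (np.float64(0.002), 5), (np.float64(0.059), 23), (np.float64(0.062), 19), (np.float64(0.065), 11), (np.float64(0.068), 3)]
```

View pics/w2.png

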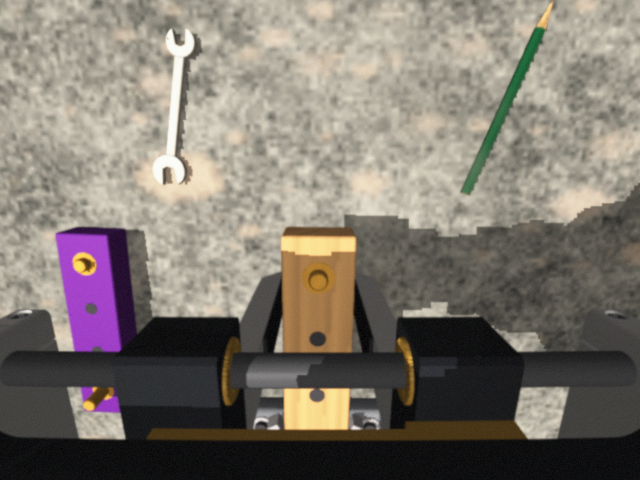

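The picture shows the rail held square at (318,330), proud dowel end towards the press, and the fence mouth ends at (265,425) and (372,425). One refinement of the press yaw before sliding in.

```bash
python3 - <<'E'
from h import *
z=np.load('top0.npz'); c=robot.get_calibration("top"); Pt=cloud(c,z['d'])[170:275,255:330]; 
z2=np.load('w2.npz'); c2=dict(robot.get_calibration("wrist")); c2["world_from_camera"]=z2['T']; Pw=cloud(c2,z2['d'])
def edge(w,ax,bins,pct,step):
    o=[]
    for b in bins:
        r=w[abs(w[:,ax]-b)<step][:,1-ax]
        if len(r)>3: o.append((b,np.percentile(r,pct)))
    o=np.array(o); f=np.polyfit(o[:,0],o[:,1],1); res=o[:,1]-np.polyval(f,o[:,0]); k=abs(res)<.003; f=np.polyfit(o[k,0],o[k,1],1)
    return np.degrees(np.arctan(f[0])).round(2),np.polyval(f,{0:.641,1:.03}[ax]).round(4),int(k.sum())
w=Pt.reshape(-1,3); w=w[(w[:,2]>.012)&(w[:,2]<.024)&(w[:,0]>.57)&(w[:,0]<.745)]
print('top front edge (dx/dy deg)',edge(w,1,np.arange(-.02,.085,.006),2,.004))
print('top left side',edge(w,0,np.arange(.59,.72,.006),98,.004),'right',edge(w,0,np.arange(.59,.72,.006),2,.004))
v=Pw.reshape(-1,3); v=v[(v[:,2]>.014)&(v[:,2]<.022)&(v[:,0]>.57)&(v[:,0]<.61)&(abs(v[:,1]-.03)<.07)]
print('wrist front edge',edge(v,1,np.arange(-.02,.085,.004),2,.003))
q=w=Pt.reshape(-1,3); q=q[(q[:,2]>.028)&(q[:,2]<.037)]
for x in np.arange(.585,.665,.008):
    r=q[abs(q[:,0]-x)<.004][:,1]; a=r[r<.03];b=r[r>.03]; print(round(x,3),len(a),len(b),a.max().round(4) if len(a) else'',b.min().round(4) if len(b) else'')
k=Pt.reshape(-1,3); k=k[(k[:,2]>.185)&(k[:,2]<.22)]; print('knob',cv2.minEnclosingCircle((k[:,:2]*1000).astype(np.float32)),k[:,2].max())
E
```

```text
top front edge (dx/dy deg) (np.float64(1.08), np.float64(0.5821), 18)
top left side (np.float64(-2.24), np.float64(0.0838), 22) right (np.float64(-2.79), np.float64(-0.024), 22)
wrist front edge (np.float64(2.25), np.float64(0.5819), 14)
0.585 6 6 0.0014 0.0607
0.593 8 10 0.0076 0.0551
0.601 7 7 0.0106 0.0522
0.609 7 7 0.0107 0.0553
0.617 7 6 0.0078 0.0523
0.625 6 4 0.0079 0.0529
0.633 8 7 0.0081 0.0525
0.641 5 5 0.008 0.05
0.649 9 7 0.0081 0.053
0.657 9 5 0.0081 0.0559
0.665 13 0 0.0144 
knob ((641.9251098632812, 29.443185806274414), 23.0234317779541) 0.20832059458596852
```

```bash
python3 -m crank '[[[0,0,0.5,0,0,0.08,1],[0,0,0.4,0,0,0,1],[0,0,0.2,0,0,0,1],[0,0,0,0,0,0,1],[-0.25,0,0,0,0,0,1],[-0.25,0,0,0,0,0,1],[-0.25,0,0,0,0,0,1],[-0.25,0,0,0,0,0,1],[-0.2,0,0,0,0,0,1],[0,0,0,0,0,0,1]]]'
python3 -m crank '[[[-0.15,0,0,0,0,0,1],[-0.15,0,0,0,0,0,1],[-0.15,0,0,0,0,0,1],[0,0,0,0,0,0,1]]]'
python3 -m crank '[[[-0.1,0,0,0,0,0,1],[-0.1,0,0,0,0,0,1],[-0.1,0,0,0,0,0,1],[0,0,0,0,0,0,1]]]'
```

```text
clock: 9.62
eef_pos: [0.5006, 0.0339, 0.0254]
tool_rot: [-3.142, 0.0, 3.105]
wrist_force: [-0.1, 0.6, -2.5]
finger_gap: 0.0378
grip_force: 29.9
clock: 10.12
eef_pos: [0.5185, 0.0332, 0.0255]
tool_rot: [-3.142, 0.0, 3.105]
wrist_force: [-0.7, -0.1, -2.0]
finger_gap: 0.0376
grip_force: 29.9
clock: 10.62
eef_pos: [0.5304, 0.0328, 0.0255]
tool_rot: [-3.142, 0.0, 3.105]
wrist_force: [-0.1, 0.6, -2.5]
finger_gap: 0.0375
grip_force: 29.9
```

```bash
python3 -m crank '[[[-0.15,0.01,0,0,0,0,1],[-0.15,0.01,0,0,0,0,1],[-0.08,0,0.02,0,0,0,1],[0,0,0,0,0,0,1]]]'
python3 -m crank '[[[-0.05,0,0,0,0,0,1],[-0.05,0,0,0,0,0,1],[0,0,0,0,0,0,1]]]'
```

```text
clock: 11.12
eef_pos: [0.5454, 0.0331, 0.0245]
tool_rot: [-3.141, -0.0, 3.105]
wrist_force: [0.2, 0.6, -1.9]
finger_gap: 0.038
grip_force: 29.9
clock: 11.5
eef_pos: [0.5494, 0.0329, 0.0247]
tool_rot: [-3.142, -0.0, 3.105]
wrist_force: [-0.4, 1.0, -2.5]
finger_gap: 0.0376
grip_force: 29.9
```

Near the end stop now; creep on until contact.

```bash
python3 -m crank '[[[-0.04,0,0.01,0,0,0,1],[-0.04,0,0,0,0,0,1],[0,0,0,0,0,0,1]]]'
python3 -m crank '[[[-0.03,0,0,0,0,0,1],[0,0,0,0,0,0,1]]]'
```

```text
clock: 11.88
eef_pos: [0.5509, 0.0327, 0.0238]
tool_rot: [-3.141, -0.003, 3.105]
wrist_force: [-7.3, 0.2, 2.0]
finger_gap: 0.0381
grip_force: 29.9
clock: 12.12
eef_pos: [0.5511, 0.0324, 0.0235]
tool_rot: [-3.141, -0.005, 3.105]
wrist_force: [-11.4, -0.6, 2.7]
finger_gap: 0.0378
grip_force: 30.0
```

Contact at x = 0.551, as predicted for home, with the rail 18.1 mm up, so it lies on the plate. Relaxing the push, then releasing and rising.

```bash
python3 -m crank '[[[0.045,0,-0.01,0,0,0,1],[0,0,0,0,0,0,0.2],[0,0,0,0,0,0,0.2],[0,0,0,0,0,0,0.2],[0,0,0,0,0,0,0.2],[0,0,0,0,0,0,0.2]]]'
python3 -m crank '[[[0,0,-0.3,0,0,0,0.2],[0,0,-0.8,0,0,0,0.2],[0,0,-0.9,0,0,0,0.2],[0,0,-0.9,0,0,0,0.2],[0,0,-0.9,0,0,0,1],[0,0,-0.9,0,0,0,1],[0,0,-0.5,0,0,0,1],[0,0,0,0,0,0,1]]]'
python3 - <<'E'
from h import *
c,im,d=cam("wrist","w3.png"); P=cloud(c,d); w=P[d>0]
k=w[(w[:,2]>.185)&(w[:,2]<.215)&(np.linalg.norm(w[:,:2]-[.642,.03],axis=1)<.035)]; print('knob',len(k),cv2.minEnclosingCircle((k[:,:2]*1000).astype(np.float32)) if len(k) else '')
r=w[(w[:,2]>.037)&(w[:,2]<.046)&(abs(w[:,1]-.033)<.03)&(w[:,0]<.61)&(w[:,0]>.48)].astype(np.float32); print('rail top',len(r),r.mean(0),cv2.minAreaRect(r[:,:2]*1000),r[:,0].min())
g=w[(w[:,2]>.0465)&(w[:,2]<.055)&(abs(w[:,1]-.033)<.02)&(w[:,0]<.57)&(w[:,0]>.5)]; print('set dowel',len(g),np.median(g,0))
s=robot.sense(); print(s['clock'],s['eef_pos'],s['tool_rot'],s['wrist_force']); go(.6425,.030,.225,178)
E
```

```text
clock: 12.88
eef_pos: [0.5511, 0.0327, 0.0244]
tool_rot: [-3.141, -0.002, 3.105]
wrist_force: [-5.5, -0.5, -0.3]
finger_gap: 0.0377
grip_force: 13.3
clock: 13.88
eef_pos: [0.5531, 0.033, 0.2349]
tool_rot: [3.14, 0.004, 3.105]
wrist_force: [0.8, 0.2, -2.7]
finger_gap: 0.0377
grip_force: 30.0
knob 688 ((643.2581787109375, 28.065624237060547), 23.35210418701172)<stdin>:4: RuntimeWarning: Mean of empty slice.
  ret = um.true_divide(
Traceback (most recent call last):
ValueError: zero-size array to reduction operation minimum which has no identity
```

View pics/w3.png

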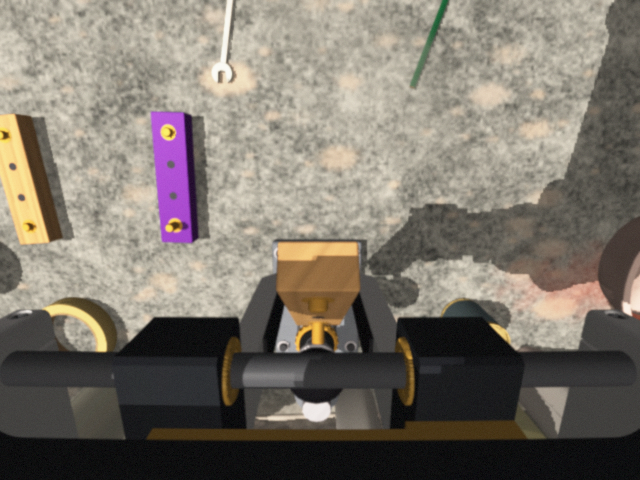

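I made a mistake there. Gripper value 0.2 is a 37.6 mm gap, exactly the rail's width, so the rail came up with the fingers. The picture shows it still held at (318,280), pitched, with its dowel end hanging towards the ram at (318,340). I'll measure the pitch before moving.

```bash
python3 - <<'E'
from h import *
c,im,d=cam("wrist"); P=cloud(c,d); s=robot.sense(); R=Ro.from_euler('xyz',s["tool_rot"]); p=s['eef_pos']
T=lambda u,v:R.inv().apply(P[v,u]-p).round(4)
for n,u,v in(("endface top edge",300,246),("endface",300,256),("",318,262),("",340,262),("",318,275),("",318,285),("",300,290),("",340,290),("dowel",318,302),("dowel",318,312),("brown",318,340),("knobfront",318,355)): print(n,u,v,'world',P[v,u].round(4),'tool',T(u,v))
m=[(u,v) for u in range(288,350,3) for v in range(264,296,3)]
q=R.inv().apply(np.array([P[v,u] for u,v in m])-p); A=np.c_[q[:,:2],np.ones(len(q))]; f=np.linalg.lstsq(A,q[:,2],rcond=None)[0]; print('plane z=ax+by+c (tool)',f,'res',np.abs(A@f-q[:,2]).max(),'pitch deg',np.degrees(np.arctan(f[0])))
print(s['clock'],p.round(4),s['wrist_force'].round(2),s['ft_torque'].round(3),s['finger_gap'])
c,im,d=cam("top","top1.png"); Pt=cloud(c,d).reshape(-1,3)
k=Pt[(Pt[:,2]>.18)&(Pt[:,2]<.22)&(np.linalg.norm(Pt[:,:2]-[.642,.03],axis=1)<.03)]; print('top knob',len(k), k.mean(0) if len(k) else'')
E
```

```text
endface top edge 300 246 world [0.5196 0.0259 0.2626] tool [ 0.032  -0.0081 -0.0301]
endface 300 256 world [0.5231 0.026  0.2671] tool [ 0.0285 -0.008  -0.0346]
 318 262 world [0.5261 0.0341 0.2677] tool [ 0.0257  0.0003 -0.0352]
 340 262 world [0.5262 0.0441 0.2685] tool [ 0.026   0.0103 -0.036 ]
 318 275 world [0.5312 0.0339 0.2708] tool [ 0.0206  0.0003 -0.0383]
 318 285 world [0.5348 0.0338 0.2739] tool [ 0.017   0.0003 -0.0413]
 300 290 world [0.5366 0.0257 0.2747] tool [ 0.0149 -0.0078 -0.0422]
 340 290 world [0.537  0.0434 0.2754] tool [ 0.0152  0.01   -0.0429]
dowel 318 302 world [0.5484 0.0333 0.2624] tool [ 0.0034  0.0003 -0.0298]
dowel 318 312 world [0.5558 0.033  0.2582] tool [-0.004   0.0003 -0.0257]
brown 318 340 world [0.6177 0.0309 0.1815] tool [-0.0659  0.0004  0.051 ]
knobfront 318 355 world [0.5233 0.0341 0.3455] tool [ 0.0285  0.0002 -0.113 ]
plane z=ax+by+c (tool) [ 0.18349926 -0.00109671 -0.04231343] res 0.005557098104669471 pitch deg 10.398055030433964
13.975 [0.5518 0.0329 0.2325] [-0.28  0.27 -2.2 ] [ 0.01   0.073 -0.032] 0.03764402088449654
top knob 0
```

The rail dips about 54° at its dowel end and is held about 28 mm from its other end. Plan: back away from the press, lower until the tip touches the bench, and draw back while lowering so it pivots flat. Then open and regrip.

```bash
python3 -m crank '[[[0.25,0,0,0,0,0,1],[0.4,0,0,0,0,0,1],[0.4,0,0,0,0,0,1],[0,0,0.4,0,0,0,1],[0,0,0.6,0,0,0,1],[0,0,0.6,0,0,0,1],[0,0,0.6,0,0,0,1],[0,0,0.6,0,0,0,1],[0,0,0.4,0,0,0,1],[0,0,0,0,0,0,1]]]'
python3 -m crank '[[[0,0,0.1,0,0,0,1],[0,0,0.1,0,0,0,1],[0,0,0,0,0,0,1]]]' 10
```

```text
clock: 15.28
eef_pos: [0.5092, 0.0342, 0.1036]
tool_rot: [-3.141, -0.002, 3.105]
wrist_force: [0.7, 0.4, -1.2]
finger_gap: 0.0375
grip_force: 30.0
clock: 15.65
eef_pos: [0.51, 0.0344, 0.0968]
tool_rot: [3.142, 0.0, 3.105]
wrist_force: [-0.3, -0.1, -1.4]
finger_gap: 0.0382
grip_force: 10.0
```

```bash
python3 -m crank '[[[0.1,0,0.14,0,0,0,1],[0.22,0,0.14,0,0,0,1],[0.22,0,0.14,0,0,0,1],[0.22,0,0.14,0,0,0,1],[0.19,0,0.2,0,0,0,1],[0.19,0,0.2,0,0,0,1],[0.19,0,0.2,0,0,0,1],[0,0,0,0,0,0,1]]]'
```

```text
clock: 16.65
eef_pos: [0.4557, 0.0362, 0.0496]
tool_rot: [-3.141, -0.002, 3.105]
wrist_force: [-0.5, 0.3, -2.0]
finger_gap: 0.0376
grip_force: 10.0
```

```bash
python3 -m crank '[[[0.12,0,0.24,0,0,0,1],[0.12,0,0.24,0,0,0,1],[0.12,0,0.24,0,0,0,1],[0.04,0,0.15,0,0,0,1],[0,0,0.15,0,0,0,1],[0,0,0.08,0,0,0,1],[0,0,0,0,0,0,1]]]'
python3 - <<'E'
from h import *
c,im,d=cam("wrist","w4.png"); P=cloud(c,d); s=robot.sense(); print(s['eef_pos'])
for u,v in((318,232),(318,245),(318,262),(290,262),(345,262),(318,280),(318,300),(290,300),(345,300),(318,330),(318,400)): print(u,v,P[v,u].round(4))
E
```

```text
clock: 17.52
eef_pos: [0.441, 0.0368, 0.0061]
tool_rot: [-3.142, 0.0, 3.105]
wrist_force: [-0.2, -0.1, -1.4]
finger_gap: 0.038
grip_force: 10.0
[0.44095141 0.03684043 0.00615311]
318 232 [0.4045 0.0384 0.0241]
318 245 [0.4108 0.0382 0.0255]
318 262 [0.4193 0.0379 0.0265]
290 262 [0.4197 0.0236 0.0239]
345 262 [0.4206 0.0516 0.0242]
318 280 [0.4269 0.0376 0.0319]
318 300 [0.4409 0.0371 0.0243]
290 300 [0.4406 0.0224 0.0238]
345 300 [0.4412 0.0512 0.025 ]
318 330 [0.4581 0.0365 0.0248]
318 400 [0.5036 0.0348 0.0237]
```

View pics/w4.png

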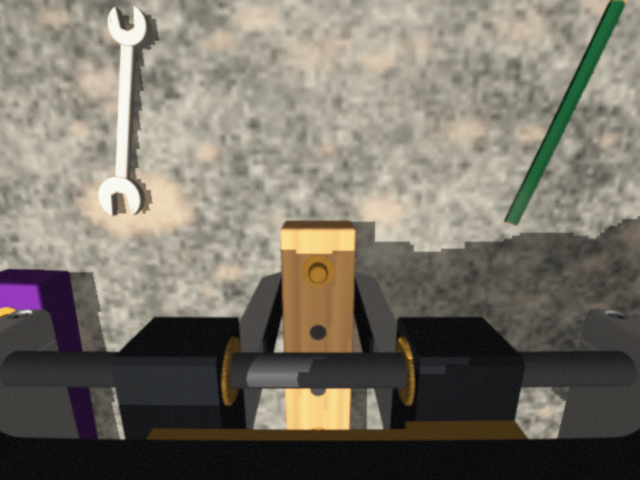

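The rail lies flat again (top z ≈ 0.024 along its length), set dowel at (318,273), held about 37 mm from its centre. Firm up the grip, lift 20 mm and slide in again.

```bash
python3 -m crank '[[[0,0,0,0,0,0,1],[0,0,0,0,0,0,1],[0,0,-0.25,0,0,0,1],[0,0,-0.25,0,0,0,1],[0,0,0,0,0,0,1],[-0.25,0,0,0,0,0,1],[-0.25,0,0,0,0,0,1],[-0.25,0,0,0,0,0,1],[-0.25,0,0,0,0,0,1],[-0.25,0,0,0,0,0,1],[-0.2,0,0,0,0,0,1],[0,0,0,0,0,0,1]]]' 35
python3 -m crank '[[[-0.2,0,0,0,0,0,1],[-0.2,0,0,0,0,0,1],[-0.2,0,0,0,0,0,1],[-0.2,0,0,0,0,0,1],[-0.1,0,0,0,0,0,1],[0,0,0,0,0,0,1]]]'
```

```text
clock: 19.08
eef_pos: [0.4992, 0.0347, 0.0262]
tool_rot: [-3.142, 0.0, 3.105]
wrist_force: [0.3, -0.8, -1.7]
finger_gap: 0.0378
grip_force: 35.0
clock: 19.82
eef_pos: [0.5348, 0.0334, 0.0262]
tool_rot: [-3.142, -0.0, 3.105]
wrist_force: [-0.2, -0.5, -2.2]
finger_gap: 0.0379
grip_force: 35.0
```

```bash
python3 -m crank '[[[-0.15,0,0.02,0,0,0,1],[-0.13,0,0.02,0,0,0,1],[0,0,0,0,0,0,1]]]'
python3 -m crank '[[[-0.06,0,0.01,0,0,0,1],[-0.06,0,0,0,0,0,1],[0,0,0,0,0,0,1]]]'
python3 -m crank '[[[-0.04,0,0,0,0,0,1],[-0.02,0,0,0,0,0,1],[0,0,0,0,0,0,1]]]'
```

```text
clock: 20.2
eef_pos: [0.5462, 0.033, 0.0246]
tool_rot: [-3.142, 0.0, 3.105]
wrist_force: [-0.3, -1.0, -1.4]
finger_gap: 0.0378
grip_force: 35.0
clock: 20.58
eef_pos: [0.5509, 0.0329, 0.0243]
tool_rot: [-3.142, 0.0, 3.105]
wrist_force: [0.6, -0.6, -1.9]
finger_gap: 0.0374
grip_force: 35.0
clock: 20.95
eef_pos: [0.5532, 0.0328, 0.0243]
tool_rot: [-3.142, 0.0, 3.105]
wrist_force: [0.2, -0.2, -2.3]
finger_gap: 0.0377
grip_force: 35.0
```

```bash
python3 -m crank '[[[-0.04,0,0,0,0,0,1],[-0.03,0,0,0,0,0,1],[0,0,0,0,0,0,1]]]'
python3 -m crank '[[[-0.03,0,0,0,0,0,1],[-0.02,0,0,0,0,0,1],[0,0,0,0,0,0,1]]]'
```

```text
clock: 21.32
eef_pos: [0.5546, 0.0328, 0.0241]
tool_rot: [-3.141, -0.003, 3.105]
wrist_force: [-7.8, 1.6, 4.3]
finger_gap: 0.038
grip_force: 35.0
clock: 21.7
eef_pos: [0.5547, 0.0328, 0.024]
tool_rot: [-3.141, -0.006, 3.106]
wrist_force: [-19.4, 1.3, 17.3]
finger_gap: 0.0374
grip_force: 35.0
```

Home again: contact at x = 0.5547. Relaxing the push and this time opening fully, checking the gap before rising.

```bash
python3 -m crank '[[[0.06,0,0,0,0,0,1],[0.02,0,0,0,0,0,1],[0,0,0,0,0,0,1]]]'
python3 -m crank '[[[0,0,0,0,0,0,-1],[0,0,0,0,0,0,-1],[0,0,0,0,0,0,-1],[0,0,0,0,0,0,-1],[0,0,0,0,0,0,-1]]]'
```

```text
clock: 22.08
eef_pos: [0.5546, 0.0327, 0.0242]
tool_rot: [-3.142, -0.0, 3.105]
wrist_force: [-2.8, 0.1, -0.8]
finger_gap: 0.0377
grip_force: 35.0
clock: 22.7
eef_pos: [0.5547, 0.0328, 0.0243]
tool_rot: [3.142, 0.0, 3.105]
wrist_force: [0.5, 0.3, 0.3]
finger_gap: 0.0841
grip_force: 0.0
```

```bash
python3 -m crank '[[[0,0,-0.3,0,0,0,-1],[0,0,-0.9,0,0,0,-1],[0,0,-1,0,0,0,-1],[0,0,-1,0,0,0,-1],[0,0,-1,0,0,0,-1],[0,0,-0.8,0,0,0,-1],[0,0,-0.25,0,0,0,-1],[0,0,0,0,0,0,-1]]]'
python3 - <<'E'
from h import *
c,im,d=cam("wrist","w5.png"); P=cloud(c,d); w=P[d>0]
k=w[(w[:,2]>.185)&(w[:,2]<.215)&(np.linalg.norm(w[:,:2]-[.642,.03],axis=1)<.035)]; print('knob',len(k),cv2.minEnclosingCircle((k[:,:2]*1000).astype(np.float32)) if len(k) else '',k[:,2].max() if len(k) else'')
r=w[(w[:,2]>.037)&(w[:,2]<.046)&(abs(w[:,1]-.033)<.03)&(w[:,0]<.58)&(w[:,0]>.48)].astype(np.float32)
if len(r): print('rail top',len(r),r.mean(0),cv2.minAreaRect(r[:,:2]*1000),r[:,0].min())
g=w[(w[:,2]>.0465)&(w[:,2]<.055)&(abs(w[:,1]-.033)<.02)&(w[:,0]<.57)&(w[:,0]>.5)]; print('set dowel',len(g),np.median(g,0) if len(g) else'')
s=robot.sense(); print(s['clock'],s['eef_pos'],s['tool_rot'],s['wrist_force']); go(.6425,.0295,.225,178)
E
```

```text
clock: 23.7
eef_pos: [0.5547, 0.0328, 0.2347]
tool_rot: [3.141, 0.001, 3.105]
wrist_force: [0.1, -0.1, -0.6]
finger_gap: 0.0942
grip_force: 0.0
knob 683 ((642.6354370117188, 29.301176071166992), 23.015348434448242) 0.20521526765929865
rail top 1806 [0.5475488  0.03279697 0.04220445] ((548.3552856445312, 32.98756408691406), (37.985599517822266, 63.411949157714844), 87.63275146484375) 0.51603365
set dowel 54 [0.53752332 0.03281824 0.04800222]
23.75 [0.55429047 0.03275972 0.2337771 ] [-3.14151485e+00 -5.60652116e-04  3.10542273e+00] [-0.92759123 -0.15429096 -0.65996261]
turn units [-0.   -0.01 -0.01] shift units [-2.21 -0.    0.22]
```

View pics/w5.png

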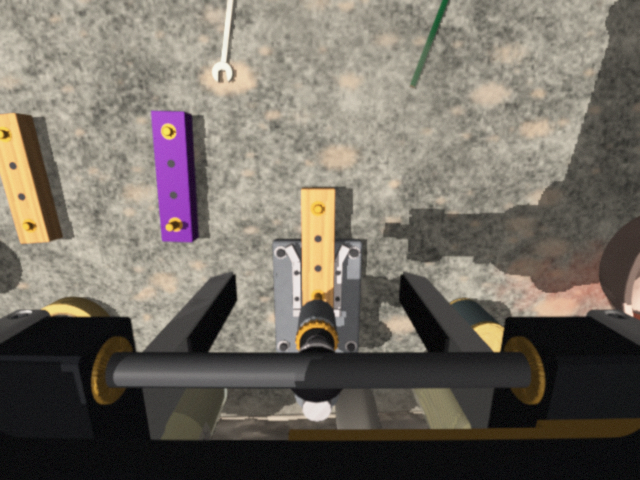

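The picture shows the rail home in the press at (318,245), fingers clear: flat (z 0.042), centre at x ≈ 0.590 against 0.5895 expected. Now shut the fingers and go over the knob.

```bash
python3 -m crank '[[[-0.3,0,0,0,0,0,1],[-0.7,0,0,0,0,0,1],[-0.7,0,0,0,0,0,1],[-0.51,0,0,0,0,0,1],[0,0,0.3,0,0,0,1],[0,0,0.1,0,0,0,1],[0,0,0,0,0,0,1],[0,0,0,0,0,0,1],[0,0,0,0,0,0,1]]]'
```

```text
clock: 24.88
eef_pos: [0.643, 0.0296, 0.2187]
tool_rot: [3.141, 0.001, 3.105]
wrist_force: [0.1, -0.1, -0.5]
finger_gap: 0.0073
grip_force: 0.0
```

```bash
python3 -m crank '[[[0,0,0.2,0,0,0,1],[0,0,0.15,0,0,0,1],[0,0,0,0,0,0,1]]]'
python3 -m crank '[[[0,0,0.1,0,0,0,1],[0,0,0,0,0,0,1]]]'
python3 -m crank '[[[0,0,0.1,0,0,0,1],[0,0,0,0,0,0,1]]]'
python3 -m crank '[[[0,0,0.1,0,0,0,1],[0,0,0,0,0,0,1]]]'
```

```text
clock: 25.25
eef_pos: [0.6429, 0.0295, 0.2037]
tool_rot: [-3.141, -0.001, 3.105]
wrist_force: [0.2, -0.4, -0.2]
finger_gap: 0.0005
grip_force: 0.0
clock: 25.5
eef_pos: [0.6431, 0.0295, 0.2003]
tool_rot: [-3.142, 0.0, 3.105]
wrist_force: [-0.8, -0.2, 5.4]
finger_gap: 0.0006
grip_force: 2.2
clock: 25.75
eef_pos: [0.6431, 0.0295, 0.1964]
tool_rot: [-3.142, 0.0, 3.105]
wrist_force: [-2.2, -0.1, 5.9]
finger_gap: 0.0008
grip_force: 2.6
clock: 26.0
eef_pos: [0.6431, 0.0295, 0.1927]
tool_rot: [3.142, 0.0, 3.105]
wrist_force: [-1.3, 0.6, 5.3]
finger_gap: 0.0007
grip_force: 3.1
```

```bash
python3 -m crank '[[[0,0,0.05,0,0,0,1],[0,0,0,0,0,0,1]]]'
python3 -m crank '[[[0,0,0.03,0,0,0,1],[0,0,0,0,0,0,1]]]'
python3 -m crank '[[[0,0,0.03,0,0,0,1],[0,0,0,0,0,0,1]]]'
```

```text
clock: 26.25
eef_pos: [0.6431, 0.0295, 0.191]
tool_rot: [3.141, 0.0, 3.105]
wrist_force: [-2.7, -0.8, 8.2]
finger_gap: 0.0006
grip_force: 4.4
clock: 26.5
eef_pos: [0.6432, 0.0295, 0.1899]
tool_rot: [3.141, 0.001, 3.105]
wrist_force: [-3.0, -0.2, 10.8]
finger_gap: 0.0007
grip_force: 5.3
clock: 26.75
eef_pos: [0.6432, 0.0295, 0.1888]
tool_rot: [3.141, 0.001, 3.105]
wrist_force: [-4.0, -0.1, 11.7]
finger_gap: 0.0004
grip_force: 5.5
```

```bash
python3 -m crank '[[[0,0,0.02,0,0,0,1],[0,0,0,0,0,0,1]]]'
python3 -m crank '[[[0,0,0.02,0,0,0,1],[0,0,0,0,0,0,1]]]'
```

```text
clock: 27.0
eef_pos: [0.6432, 0.0295, 0.188]
tool_rot: [3.141, 0.001, 3.105]
wrist_force: [-3.9, -0.4, 11.6]
finger_gap: 0.0006
grip_force: 5.9
clock: 27.25
eef_pos: [0.6432, 0.0295, 0.1872]
tool_rot: [3.141, 0.001, 3.105]
wrist_force: [-4.6, 0.3, 11.5]
finger_gap: 0.0003
grip_force: 6.0
```

```bash
python3 -m crank '[[[0,0,0.02,0,0,0,1],[0,0,0,0,0,0,1]]]'
```

```text
clock: 27.5
eef_pos: [0.6432, 0.0295, 0.1865]
tool_rot: [3.141, 0.001, 3.105]
wrist_force: [-3.7, -0.3, 12.7]
finger_gap: 0.0002
grip_force: 6.1
```

```bash
python3 -m crank '[[[0,0,0.02,0,0,0,1],[0,0,0,0,0,0,1]]]'
python3 -m crank '[[[0,0,0.01,0,0,0,1],[0,0,0,0,0,0,1]]]'
```

```text
clock: 27.75
eef_pos: [0.6432, 0.0295, 0.1857]
tool_rot: [3.141, 0.001, 3.105]
wrist_force: [-5.1, 0.2, 12.4]
finger_gap: 0.0003
grip_force: 6.2
clock: 28.0
eef_pos: [0.6432, 0.0295, 0.1853]
tool_rot: [3.141, 0.001, 3.105]
wrist_force: [-4.1, -0.3, 13.6]
finger_gap: 0.0006
grip_force: 6.5
```

```bash
python3 -m crank '[[[0,0,0.02,0,0,0,1],[0,0,0,0,0,0,1]]]'
```

```text
clock: 28.25
eef_pos: [0.6432, 0.0295, 0.1845]
tool_rot: [3.141, 0.001, 3.105]
wrist_force: [-4.2, -0.4, 12.5]
finger_gap: 0.0007
grip_force: 6.4
```

```bash
python3 -m crank '[[[0,0,0.02,0,0,0,1],[0,0,0,0,0,0,1]]]'
```

```text
clock: 28.5
eef_pos: [0.6432, 0.0296, 0.1837]
tool_rot: [3.141, 0.001, 3.105]
wrist_force: [-3.8, -0.5, 12.6]
finger_gap: 0.0007
grip_force: 6.4
```

```bash
python3 -m crank '[[[0,0,0.015,0,0,0,1],[0,0,0,0,0,0,1]]]'
```

```text
clock: 28.75
eef_pos: [0.6432, 0.0296, 0.1833]
tool_rot: [3.141, 0.001, 3.105]
wrist_force: [-4.7, 0.0, 15.2]
finger_gap: 0.0006
grip_force: 7.3
```

```bash
python3 -m crank '[[[0,0,0.015,0,0,0,1],[0,0,0,0,0,0,1]]]'
```

```text
clock: 29.0
eef_pos: [0.6433, 0.0295, 0.1829]
tool_rot: [3.141, 0.001, 3.105]
wrist_force: [-5.8, -0.0, 17.1]
finger_gap: 0.0003
grip_force: 8.9
```

```bash
python3 -m crank '[[[0,0,0.015,0,0,0,1],[0,0,0,0,0,0,1],[0,0,0,0,0,0,1]]]'
```

```text
clock: 29.38
eef_pos: [0.6433, 0.0295, 0.1826]
tool_rot: [3.141, 0.001, 3.105]
wrist_force: [-7.1, 0.3, 21.5]
finger_gap: 0.0007
grip_force: 10.5
```

The force rose from a 12.6 N plateau to 21.5 N over the last 1 mm, so the ram is about 9 N firm on its stop. Letting it up and going back over the rail.

```bash
python3 -m crank '[[[0,0,-0.2,0,0,0,1],[0,0,-0.35,0,0,0,1],[0,0,-0.4,0,0,0,1],[0,0,-0.4,0,0,0,1],[0.5,0,0,0,0,0,-1],[0.7,0,0,0,0,0,-1],[0.7,0,0,0,0,0,-1],[0.36,0,0,0,0,0,-1],[0,0,0,0,0,0,-1],[0,0,0,0,0,0,-1]]]'
python3 - <<'E'
from h import *
c,im,d=cam("wrist","w6.png"); P=cloud(c,d); w=P[d>0]
k=w[(w[:,2]>.17)&(w[:,2]<.215)&(np.linalg.norm(w[:,:2]-[.642,.03],axis=1)<.035)]; print('knob',len(k),cv2.minEnclosingCircle((k[:,:2]*1000).astype(np.float32)) if len(k) else '',k[:,2].max() if len(k) else'')
r=w[(w[:,2]>.037)&(w[:,2]<.046)&(abs(w[:,1]-.033)<.03)&(w[:,0]<.58)&(w[:,0]>.48)].astype(np.float32)
if len(r): print('rail top',len(r),r.mean(0),cv2.minAreaRect(r[:,:2]*1000),r[:,0].min())
g=w[(w[:,2]>.0465)&(w[:,2]<.055)&(abs(w[:,1]-.033)<.02)&(w[:,0]<.57)&(w[:,0]>.5)]; print('set dowel',len(g),np.median(g,0) if len(g) else'')
s=robot.sense(); print(s['clock'],s['eef_pos'],s['tool_rot'],s['wrist_force'],s['finger_gap']); go(.553,.0327,.0245,178)
E
```

```text
clock: 30.62
eef_pos: [0.5535, 0.0329, 0.2351]
tool_rot: [-3.142, 0.001, 3.105]
wrist_force: [0.3, 0.1, 0.9]
finger_gap: 0.0571
grip_force: 0.0
knob 851 ((643.1065673828125, 28.68224334716797), 23.03309440612793) 0.20487591320055878
rail top 1798 [0.5475404  0.03281131 0.0421921 ] ((548.3863525390625, 32.869384765625), (38.049713134765625, 63.67531967163086), 87.92662811279297) 0.51607955
set dowel 54 [0.53709486 0.03286442 0.04804907]
30.675 [0.55348653 0.03283907 0.23490288] [-3.14143453e+00  1.88154416e-04  3.10525888e+00] [-0.51143309  0.73958642  0.17790193] 0.06116832951173691
turn units [-0.    0.   -0.01] shift units [ 0.01 -0.    5.26]
```

The knob is back up (top at 0.205) and the rail has not moved. Down and grip.

```bash
python3 -m crank '[[[0,0,0.3,0,0,0,-1],[0,0,0.8,0,0,0,-1],[0,0,1,0,0,0,-1],[0,0,1,0,0,0,-1],[0,0,1,0,0,0,-1],[0,0,0.8,0,0,0,-1],[0,0,0.3,0,0,0,-1],[0,0,0.03,0,0,0,-1],[0,0,0,0,0,0,-1]]]' 30
python3 -m crank '[[[0,0,0,0,0,0,1],[0,0,0,0,0,0,1],[0,0,0,0,0,0,1],[0,0,0,0,0,0,1],[0,0,0,0,0,0,1],[0,0,0,0,0,0,1],[0,0,0,0,0,0,1],[0,0,0,0,0,0,1]]]'
```

```text
clock: 31.8
eef_pos: [0.5534, 0.0328, 0.0265]
tool_rot: [3.141, 0.001, 3.105]
wrist_force: [-0.4, 0.1, 0.1]
finger_gap: 0.0943
grip_force: 0.0
clock: 32.8
eef_pos: [0.5526, 0.0328, 0.0257]
tool_rot: [-3.142, -0.0, 3.105]
wrist_force: [0.2, 0.0, -0.1]
finger_gap: 0.0373
grip_force: 30.0
```

```bash
python3 -m crank '[[[0,0,-0.03,0,0,0,1],[0.1,0,0,0,0,0,1],[0.25,0,0,0,0,0,1],[0.3,0,0,0,0,0,1],[0.3,0,0,0,0,0,1],[0.3,0,0,0,0,0,1],[0.35,0,0,0,0,0,1],[0.4,0,0,0,0,0,1],[0.4,0,0,0,0,0,1],[0.2,0,0,0,0,0,1],[0,0,0,0,0,0,1]]]'
python3 -m crank '[[[0,0,-0.5,0,0,0,1],[0,0.4,-0.3,0,0,0,1],[0,0.8,0,0,0,0,1],[0,0.8,0,0,0,0,1],[0,0.8,0,0,0,0,1],[0,0.8,0,0,0,0,1],[-0.2,0.8,0,0,0,0,1],[-0.2,0.8,0,0,0,0,1],[-0.1,0.5,0,0,0,0,1],[0,0,0,0,0,0,1]]]'
python3 -m crank '[[[0,0,0.4,0,0,0,1],[0,0,0.4,0,0,0,1],[0,0,0.2,0,0,0,1],[0,0,0.15,0,0,0,1],[0,0,0,0,0,0,1]]]'
```

```text
clock: 34.17
eef_pos: [0.4484, 0.0367, 0.027]
tool_rot: [3.142, 0.0, 3.106]
wrist_force: [1.6, 0.3, -1.0]
finger_gap: 0.0374
grip_force: 30.0
clock: 35.42
eef_pos: [0.4772, 0.2648, 0.0586]
tool_rot: [3.142, -0.0, 3.107]
wrist_force: [-0.2, -1.2, -2.6]
finger_gap: 0.0376
grip_force: 30.0
clock: 36.05
eef_pos: [0.4768, 0.2635, 0.0125]
tool_rot: [-3.141, -0.001, 3.105]
wrist_force: [-0.4, -0.0, -1.9]
finger_gap: 0.0374
grip_force: 30.0
```

```bash
python3 -m crank '[[[0,0,0.06,0,0,0,1],[0,0,0.04,0,0,0,1],[0,0,0,0,0,0,1]]]'
```

```text
clock: 36.42
eef_pos: [0.477, 0.2638, 0.0089]
tool_rot: [3.142, 0.0, 3.105]
wrist_force: [-0.4, 0.0, -2.7]
finger_gap: 0.0377
grip_force: 30.0
```

```bash
python3 -m crank '[[[0,0,0.02,0,0,0,1],[0,0,0,0,0,0,1]]]'
```

```text
clock: 36.67
eef_pos: [0.4769, 0.2637, 0.0081]
tool_rot: [-3.142, -0.0, 3.105]
wrist_force: [0.6, -1.2, -0.6]
finger_gap: 0.0376
grip_force: 30.0
```

Touching the bench. Release, rise straight up, and check.

```bash
python3 -m crank '[[[0,0,0,0,0,0,-1],[0,0,0,0,0,0,-1],[0,0,0,0,0,0,-1],[0,0,0,0,0,0,-1],[0,0,0,0,0,0,-1],[0,0,0,0,0,0,-1]]]'
python3 -m crank '[[[0,0,-0.3,0,0,0,-1],[0,0,-0.8,0,0,0,-1],[0,0,-0.9,0,0,0,-1],[0,0,-0.9,0,0,0,-1],[0,0,-0.9,0,0,0,-1],[0.5,0,-0.3,0,0,0,-1],[0.3,0,0,0,0,0,-1],[0,0,0,0,0,0,-1]]]'
python3 - <<'E'
from h import *
c,im,d=cam("wrist","w7.png"); P=cloud(c,d); w=P[d>0]
w=w[(abs(w[:,1]-.264)<.04)&(w[:,0]>.4)&(w[:,0]<.62)]
r=w[(w[:,2]>.018)&(w[:,2]<.028)].astype(np.float32); print('rail',len(r),cv2.minAreaRect(r[:,:2]*1000),np.percentile(r[:,2],[5,50,95]))
t=w[(w[:,2]>.0275)&(w[:,2]<.05)]
for n,q in(("far",t[t[:,0]>.53]),("near",t[t[:,0]<.48])): print(n,len(q),np.median(q,0).round(4),np.percentile(q[:,2],95).round(4))
s=robot.sense(); print(s['clock'],s['eef_pos'],s['finger_gap'])
c,im,d=cam("top","top2.png"); Pt=cloud(c,d)
cv2.imwrite('pics/fin.png',np.hstack([cv2.resize(im[150:380,90:500],(800,449))]))
z=Pt.reshape(-1,3); k=z[(z[:,2]>.17)&(z[:,2]<.22)&(np.linalg.norm(z[:,:2]-[.642,.03],axis=1)<.03)]; print('knob',len(k),k.mean(0) if len(k) else'')
E
```

```text
clock: 37.42
eef_pos: [0.477, 0.2637, 0.0081]
tool_rot: [-3.142, -0.0, 3.105]
wrist_force: [0.1, 0.1, -0.5]
finger_gap: 0.0927
grip_force: 0.0
clock: 38.42
eef_pos: [0.4442, 0.2649, 0.1719]
tool_rot: [-3.142, -0.0, 3.106]
wrist_force: [0.5, 0.8, -0.6]
finger_gap: 0.0937
grip_force: 0.0
rail 4359 ((510.4259948730469, 262.385498046875), (38.08952331542969, 141.7076873779297), 87.87316131591797) [0.02301518 0.02423643 0.02546468]
far 52 [0.5672 0.26   0.0287] 0.0296
near 74 [0.4616 0.2642 0.0299] 0.0311
38.475 [0.44479643 0.26477969 0.17176236] 0.09424012965374615
knob 228 [0.64035211 0.02940146 0.19959298]
```

View pics/w7.png

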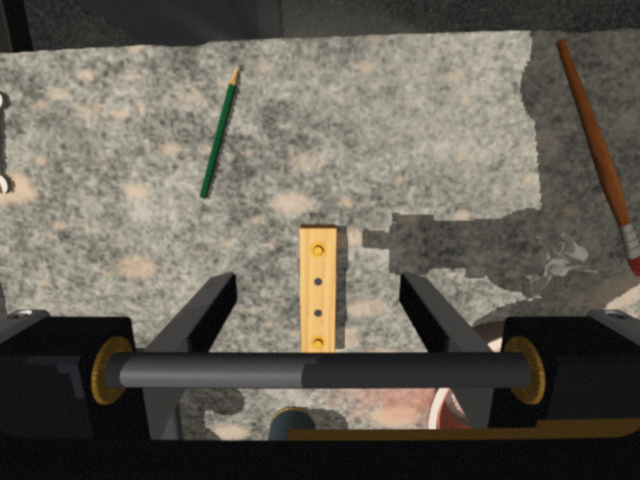

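The picture shows the rail flat on the bench at (318,290) with dowels up. The driven dowel at (318,343) now stands 29–30 mm above the bench, the set one at (318,250) about 30 mm. Press knob is up, fingers clear. Handing in.

```bash
python3 -c "
from station import robot; print(robot.job_done())"
```

```text
the job is handed in; nothing more can be done
None
```

The dowel is driven (from about 41 mm to 29–30 mm above the rail's underside), with the ram bottomed about 9 N on its stop and sprung back up, and the rail lies flat, dowels up and clear of the press at 38 s; on the first insertion I opened the gripper too little and pulled the rail up and out of the press, so I laid it flat and inserted it again, and I don't know the peak force in that slip.

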